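Set the repeat gauge with its thumbwheel

ROBOT

A 6-joint arm with a two-finger parallel gripper is mounted at the origin on the work surface. World frame = base frame: x ahead of the robot, y to its left, z up, the work surface at z = 0. Lengths are in m, angles in rad, forces in N, time in s.
With the tool pointing down it reaches from about 0.375 to 0.9 m from the base axis. Payload 3.1 kg.
Tool frame: the origin (TCP) lies on the centre line of the jaws, within the pads' length; the fingertips stand 19 mm ahead of it and the grasp point (between the pads) is the TCP; z points along the fingers, y is the line along which they close (so a half turn about z gives the same grasp; the last joint's range is limited). The gripper opens to 87 mm and grips with 3 to 60 N. Pads are 19 mm wide; open, the fingers measure 117 mm over their backs; the gripper's body (75 mm by 190 mm) begins 51 mm behind the grasp point.
Start: joints at [-1.288, 0.527, 1.433, -0, 1.181, -0.178], TCP at [0.278, -0.559, 0.219] pointing down, gripper open.
Joint ranges: [-3.08, 3.08], [-0.75, 2.2], [0.22, 2.44], [-1.43, 4.57], [0, 2.65], [-2.85, 2.85]. Speed limits (rad/s): [2.79, 2.79, 3.14, 3.14, 3.14, 3.14].

INTERFACE

Orientations are given as a rotation vector (axis times angle).
In Python, from bench import bot, solver, snapshot, ticket gives the robot as it stands. Calls block until the motion is done:
- bot.move_ptp(position, orientation): joint-space move of the TCP to a pose.
- bot.line_to(position, speed=0.15, orientation=None): straight line of the TCP; orientation=None keeps the orientation; speed is the mean speed in m/s.
- bot.movej(angles): joint-space move.
- bot.gripper_to(opening, effort=None): opening from 0.0 (shut) to 1.0 (fully open); effort is the grip in N (None keeps the last); returns when the fingers have stopped.
- bot.wait(seconds).
- solver.solve_ik(position, orientation): joint angles nearest the present ones, or None.
- snapshot(name): name is "scene" or "top" or "wrist"; returns a dict with "img" (480x640x3 uint8, blue, green, red), "fx", "fy", "cx", "cy" (pixels), "k1" (the pictures are not rectified: a ray, as slopes to the right and down, at radius r is drawn at 1 + k1 r^2 times it, then the intrinsics apply), "rvec" (rotation vector, rad) and "tvec" (3), from world to camera coordinates, as OpenCV has them. Camera axes: x right, y down, z forward; pixel columns grow to the right and rows downward; lengths in m; the calibration is good to about 2 mm. A picture is of the moment at which its call begins. There is no depth.
A pose or a line that the arm cannot do raises bot.IKError and nothing moves.
- ticket.sign_off(): hands the job in; it is judged then, once.
Readings, each from a call of its own:
- bot.current_clock(): time.
- bot.current_q(): joint angles.
- bot.current_qvel(): joint speeds.
- bot.current_effort(): joint torques, N m.
- bot.current_tcp_pos(): TCP position.
- bot.current_eef_rot(): TCP orientation.
- bot.current_wrist_force(): force on the tool from outside, world axes, zero at the start.
- bot.current_ft_torque(): the same for the moment, N m.
- bot.current_gripper_width(): opening from 0.0 (shut) to 1.0 (fully open).
- bot.current_finger_force(): force on a finger pad.
Only numpy, scipy, OpenCV 4.12 (cv2) and the standard library are available. Lean on these libraries where they do the work, as an engineer would, in place of code of your own. Each camera call takes 0.05 s, during which the arm holds its last target. There are 200 camera calls.

TASK

Set the block printer's repeat gauge: slide the clear guard fully back off the thumbwheel, roll the wheel with a light fingertip until the pointer stands level with the arrow-shaped marker (not the round one), then slide the guard fully home over the wheel. The wheel sits on a delicate sprung mount and must never be pressed with more than about 10 N; move the pointer only through the wheel, never touch it, and leave the other things on the table alone.

Things in the scene. Friction and masses are not known exactly. Their poses are not given: they have to be found in the camera images.
- gauge: fixed low grey case, 170 mm (its x, away from the robot) by 230 mm (its y) by 60 mm high; origin: centre of its underside; its flat top panel is 60 mm above that. Its axes: x points away from the robot, y to the left along the scale. It stands turned by up to 0.35 rad
- wheel_bay: the thumbwheel in its panel slot, 18 mm (x) by 52 mm (y); origin: slot's centre on the panel's top surface, fixed; axes as the gauge. The black ribbed wheel, 56 mm across and 14 mm wide, axle along x, stands proud of the panel above the origin by 5 to 13 mm: how much differs and is not measured, feel for it
- slot (a point): the same point, for the wheel's behaviour: it rides on a vertical spring, about 5.5 N per mm, 6 mm of travel. About 4 N of drag along y at its rim turns it, so it needs a press of some 4 to 6 N; pressed less, the finger slips. It stays where left. Touching it counts as force on wheel_bay
- pointer: black slide, 16 x 20 x 8 mm, with a needle towards the robot; origin: under the needle's tip, up to 11 mm over the panel (the slide, so 19 mm at most; no sure sign of the wheel's height), 64 mm nearer the robot than the slot; axes as the gauge. Moves along y only, up to 64 mm each way from the middle, where it starts. Rolling the wheel's top towards +y moves it towards +y, 0.71 mm per mm of rim (20 mm per rad)
- arrow_marker: brass marker fixed on the panel at the scale's robot side, 6 mm high, shaped as an arrow head whose point looks to the pointer (+x); origin: the arrow's point, on the panel's surface; axes as the gauge. It stands 25 to 50 mm to one side of the middle
- round_marker: brass marker like the other but a plain disc 18 mm across, on the other side of the middle; not the one wanted; origin: 1 mm off its edge towards the pointer
- guard (a joint): the clear guard's slide, in m: 0 = home over the wheel, 0.060 = fully back (away from the robot, +x of the gauge); 2.5 N of friction hold it where it is left
- guard_grip (a point): top centre of the guard's upright aluminium tab, 8 mm (x) by 44 mm (y) by 18 mm high; this point is 37 mm above the panel, and over the slot's centre when the guard is home. The tab stands in the middle of the clear guard, which is 34 mm (x) by 76 mm (y), its roof 19 mm above the panel, open towards and away from the robot
- flower_block: loose round carved printing block, 90 mm across, 66 mm high with its wooden grip, left of the gauge; origin: centre of its underside
- bud_block: loose round carved printing block, 60 mm across, 66 mm high with its grip, right of the gauge; origin: centre of its underside
- brass_weight: loose brass weight, 26 mm across, 28 mm high, standing on the gauge's panel near a far corner; origin: centre of its underside
- dye_brush: loose brush lying on the table; a bystander
- dye_cup: loose steel cup, 72 mm across, 70 mm high; a bystander
- dye_jar: loose closed jar, 70 mm across, 90 mm high; a bystander
- dye_bowl: loose bowl, 110 mm across, 45 mm high; a bystander

How it is judged:
On the way, in this order (a step that is already met when the one before it is completed fails the run):
1. the guard is slid back off the wheel (value of joint guard above 0.045 m), for 0.2 s.
2. with the guard still back, the pointer stands within 3 mm of the arrow marker's point along the scale (y of pointer in the frame of arrow_marker between -0.003 and 0.003 m and value of joint guard above 0.04 m), for 0.3 s.
At the end, for the whole second after the job is handed in: the pointer is at rest within 3 mm of the arrow marker's point along the scale, and the guard is home over the wheel to within 6 mm (y of pointer in the frame of arrow_marker between -0.003 and 0.003 m and value of joint guard below 0.006 m and linear speed of pointer below 0.005 m/s); the robot touches nothing.
It fails at once if the wheel is pressed with more than 12 N (contact force between anything else and wheel_bay above 12 N).
It fails at once if the pointer is touched (contact force between anything else and pointer above 0.5 N).
It fails at once if another loose thing is pushed more than 20 mm from its place (distance of any of flower_block, bud_block, brass_weight, dye_brush, dye_cup, dye_jar, dye_bowl from where it was at the start of the episode above 0.02 m).
It also fails if it takes over 72 s, if anything falls off the work surface, if the arm or the gripper's body presses on something with over 40 N, if the wrist force passes 120 N, or if a joint passes its speed limit or range.

## Working session

There is one attempt and no reset: what is moved stays moved. The work goes in short steps, each a Python script; the robot and the scene stay as the last script left them, time stands still between calls to the robot, and variables do not carry over. Pictures are saved under pics/ and viewed, at most 10 in all, crops included, and the job is handed in when it is done.

```bash
mkdir -p pics; ls; python3 - <<'E'
from bench import bot, snapshot
import cv2,numpy as np
for n in("top","scene"):
    s=snapshot(n); cv2.imwrite(f"pics/{n}0.png",s["img"]); np.save(f"pics/{n}0.npy",s,allow_pickle=True)
    print(n,{k:np.round(v,4).tolist() for k,v in s.items() if k!="img"})
print(bot.current_clock(),bot.current_eef_rot(),bot.current_wrist_force())
E
```

```text
pics
top {'fx': 610.6048, 'fy': 610.6048, 'cx': 319.3195, 'cy': 233.6974, 'k1': -0.0972, 'rvec': [2.1935, -2.1871, 0.087], 'tvec': [-0.0154, 0.5171, 1.399]}
scene {'fx': 434.1563, 'fy': 434.1563, 'cx': 324.356, 'cy': 240.2436, 'k1': -0.0109, 'rvec': [1.6586, 1.5757, -0.8188], 'tvec': [-0.0156, -0.2332, 1.4223]}
0.1 [-3.05627770e+00 -7.18491066e-01  2.33180194e-04] [-0.20533832 -0.14753813 -0.72230612]
```

View pics/top0.png

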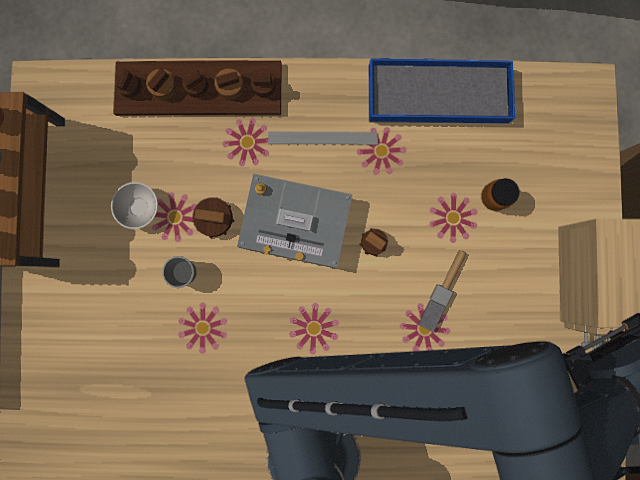

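View pics/scene0.png

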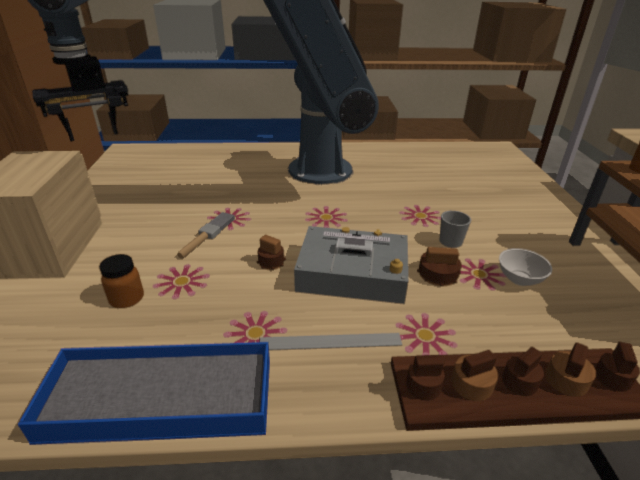

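The top view shows the gauge centred near (296,220), with the tab near (292,218), the pointer at (291,238) and brass markers at (266,250) and (300,257). It is turned about -0.2 rad. The scene view agrees. Next I'll get a coarse pose, then a close look from the wrist camera.

```bash
cat > h.py <<'E'
import numpy as np, cv2
from scipy.spatial.transform import Rotation as R
from bench import bot, solver, snapshot, ticket
def ray(s,uv):
    x=(np.asarray(uv,float)-[s["cx"],s["cy"]])/[s["fx"],s["fy"]]; u=x.copy()
    for _ in range(20): u=x/(1+s["k1"]*(u@u))
    Rm=cv2.Rodrigues(np.array(s["rvec"],float))[0]
    return -Rm.T@np.array(s["tvec"]), Rm.T@np.r_[u,1]
def onz(s,uv,z):
    c,d=ray(s,uv); return c+d*(z-c[2])/d[2]
def proj(s,P):
    Rm=cv2.Rodrigues(np.array(s["rvec"],float))[0]; p=Rm@np.asarray(P)+np.array(s["tvec"]); u=p[:2]/p[2]
    return u*(1+s["k1"]*(u@u))*s["fx"]+[s["cx"],s["cy"]]
def down(yaw):  # tool z down, tool y at world angle yaw
    y=np.array([np.cos(yaw),np.sin(yaw),0]); z=np.array([0,0,-1.])
    return R.from_matrix(np.c_[np.cross(y,z),y,z]).as_rotvec()
E
python3 - <<'E'
from h import *
s=np.load("pics/top0.npy",allow_pickle=True).item()
for n,uv,z in [("c1",(255,175),.06),("c2",(352,195),.06),("c3",(339,268),.06),("c4",(238,248),.06),("tab",(292,218),.097),("m1",(266,250),.066),("m2",(300,257),.066)]: print(n,onz(s,uv,z).round(4))
c=onz(s,(292,218),.097); a=onz(s,(255,175),.06)-onz(s,(352,195),.06); yaw=np.arctan2(a[1],a[0])-np.pi/2; print("yaw",yaw)
Rm=R.from_rotvec(bot.current_eef_rot()).as_matrix(); print(Rm.round(3))
for yy in (yaw+np.pi/2,yaw-np.pi/2,yaw,yaw+np.pi):
    for z in(.3,.15): print(round(yy,2),z,solver.solve_ik([c[0]-.03,c[1],z],down(yy)))
ok=[y for y in (yaw+np.pi/2,yaw-np.pi/2) if solver.solve_ik([c[0]-.03,c[1],.3],down(y)) is not None]
y=min(ok,key=lambda y:abs(solver.solve_ik([c[0]-.03,c[1],.3],down(y))[5]))
bot.move_ptp([c[0]-.04,c[1],.30],down(y)); bot.gripper_to(0,effort=10)
s=snapshot("wrist"); cv2.imwrite("pics/w1.png",s["img"]); np.save("pics/w1.npy",s,allow_pickle=True)
print("used",y,bot.current_clock(),bot.current_wrist_force(),-cv2.Rodrigues(s["rvec"])[0].T@s["tvec"],bot.current_tcp_pos())
E
```

```text
c1 [0.6473 0.1328 0.06  ]
c2 [ 0.6023 -0.0873  0.06  ]
c3 [ 0.4372 -0.0579  0.06  ]
c4 [0.4814 0.1694 0.06  ]
tab [0.546  0.0469 0.097 ]
m1 [0.4768 0.1058 0.066 ]
m2 [0.4614 0.0296 0.066 ]
yaw -0.201547102021157
[[ 0.895  0.446 -0.001]
 [ 0.446 -0.895  0.002]
 [ 0.    -0.002 -1.   ]]
1.37 0.3 [-1.25289408e-01  2.89789890e-01  1.59179899e+00 -4.44089210e-16
  1.26000378e+00 -1.49453863e+00]
1.37 0.15 [-1.25289408e-01  4.84188066e-01  1.76802705e+00 -4.44089210e-16
  8.89377535e-01 -1.49453863e+00]
-1.77 0.3 [-1.25289408e-01  2.89789890e-01  1.59179899e+00 -4.44089210e-16
  1.26000378e+00  1.64705402e+00]
-1.77 0.15 [-1.25289408e-01  4.84188066e-01  1.76802705e+00 -4.44089210e-16
  8.89377535e-01  1.64705402e+00]
-0.2 0.3 [-1.25289408e-01  2.89789890e-01  1.59179899e+00 -4.44089210e-16
  1.26000378e+00  7.62576944e-02]
-0.2 0.15 [-1.25289408e-01  4.84188066e-01  1.76802705e+00 -4.44089210e-16
  8.89377535e-01  7.62576944e-02]
2.94 0.3 None
2.94 0.15 None
used 1.3692492247737396 4.0 [-0.79470842  0.21664065  0.25749054] [0.42761839 0.06273976 0.46603619] [0.50595691 0.04689896 0.30001367]
```

View pics/w1.png

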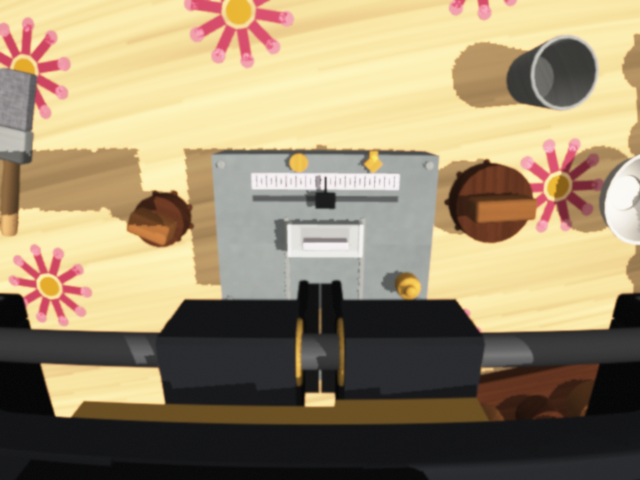

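The wrist view has +x pointing down and +y pointing right. The round marker is at (299,162), the arrow at (374,162), the needle near (325,180) and the tab near (325,240). I'll go closer for precise numbers.

```bash
python3 - <<'E'
from h import *
bot.move_ptp([.60,.055,.24],down(1.3692))
s=snapshot("wrist"); cv2.imwrite("pics/w2.png",s["img"]); np.save("pics/w2.npy",s,allow_pickle=True)
print(s["fx"],-cv2.Rodrigues(s["rvec"])[0].T@s["tvec"],bot.current_tcp_pos(),[proj(s,p).round() for p in([.546,.047,.097],[.4768,.1058,.066],[.4614,.0296,.066])])
E
```

```text
400.26239400858566 [0.52169407 0.07088308 0.40522944] [0.59941633 0.05505726 0.2399757 ] [array([296., 157.]), array([352.,  53.]), array([254.,  53.])]
```

View pics/w2.png

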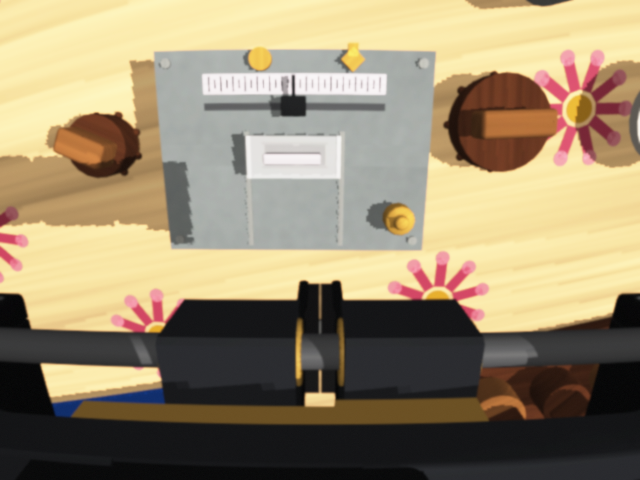

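The close view shows the panel corners near (155,52), (436,52), (421,249) and (173,249). The tab is at (292,159), the needle column at x≈293, the arrow at (353,58) and the disc at (260,58). Now I'll extract them numerically.

```bash
cat >> h.py <<'E'
def brass(s):
    hsv=cv2.cvtColor(s["img"],cv2.COLOR_BGR2HSV); m=cv2.inRange(hsv,(15,140,120),(32,255,255))
    return [c for c in cv2.findContours(m,cv2.RETR_EXTERNAL,cv2.CHAIN_APPROX_NONE)[0] if cv2.contourArea(c)>80]
def needle(s,r0,r1,c0,c1,t=70):   # dark pixels of the pointer in a window
    g=cv2.cvtColor(s["img"],cv2.COLOR_BGR2GRAY)[r0:r1,c0:c1]; v,u=np.nonzero(g<t); return u+c0,v+r0
E
python3 - <<'E'
from h import *
s=np.load("pics/w2.npy",allow_pickle=True).item(); g=cv2.cvtColor(s["img"],cv2.COLOR_BGR2GRAY)
co=[(155,52),(436,52),(421,249),(173,249)]
P=np.array([onz(s,c,.06) for c in co]); print(P.round(4), np.linalg.norm(P-np.roll(P,-1,0),axis=1).round(4))
for a,b in((0,1),(3,2)): d=P[b]-P[a]; print("yaw",np.arctan2(-d[0],d[1]))
print("yawx",[np.arctan2(*(P[b]-P[a])[[1,0]]) for a,b in((0,3),(1,2))],"centre",P.mean(0))
for c in brass(s):
    x,y,w,h=cv2.boundingRect(c); print("brass",x,y,w,h,cv2.contourArea(c), c[c[:,0,1].argmax(),0], c[c[:,0,1]==c[:,0,1].max()][...,0] if c.shape[1]==1 else '')
t=g[145:172,258:326]; print("bright",[ (i,t.mean(1)[i-145].round()) for i in range(145,172)])
b=cv2.inRange(g,235,255); 
for q in cv2.findContours(b[140:175,240:345],cv2.RETR_EXTERNAL,cv2.CHAIN_APPROX_NONE)[0]:
    if cv2.contourArea(q)>50: r=cv2.minAreaRect(q); print("br",r, onz(s,np.array(r[0])+[240,140],.097))
for r in range(70,120,3): print(r,g[r,280:308].tolist())
cv2.imwrite("pics/w2c.png",cv2.resize(s["img"][40:200,200:400],None,fx=4,fy=3.7,interpolation=cv2.INTER_CUBIC))
E
```

```text
[[ 0.441  -0.0505  0.06  ]
 [ 0.4878  0.1735  0.06  ]
 [ 0.6519  0.1384  0.06  ]
 [ 0.6068 -0.0845  0.06  ]] [0.2288 0.1678 0.2274 0.1693]
yaw -0.20582977634518268
yaw -0.19960969755634514
yawx [np.float64(-0.2023282558823329), np.float64(-0.21068901739706455)] centre [0.54687575 0.0442377  0.06      ]
brass 295 322 7 58 246.0 [297 379] [[297]
 [298]
 [299]]
brass 425 291 24 9 142.0 [425 299] [[425]
 [426]
 [427]
 [428]
 [429]
 [430]
 [431]
 [432]
 [433]
 [434]
 [435]
 [436]
 [437]
 [438]
 [439]
 [440]
 [441]
 [442]
 [443]
 [444]
 [445]
 [446]
 [447]
 [448]]
brass 386 204 28 30 621.0 [394 233] [[394]
 [395]
 [396]
 [397]
 [398]
 [399]
 [400]
 [401]
 [402]
 [403]]
brass 567 95 25 29 529.0 [577 123] [[577]
 [578]
 [579]]
brass 249 47 22 23 366.0 [256  69] [[256]
 [257]
 [258]
 [259]
 [260]
 [261]
 [262]
 [263]
 [264]]
brass 342 43 22 28 314.0 [352  70] [[352]
 [353]]
bright [(145, np.float64(214.0)), (146, np.float64(212.0)), (147, np.float64(211.0)), (148, np.float64(211.0)), (149, np.float64(211.0)), (150, np.float64(210.0)), (151, np.float64(202.0)), (152, np.float64(184.0)), (153, 
[... 2398 characters left out ...]
34, 35, 35, 35, 34, 35, 35, 35, 36, 35, 35, 35, 35, 36, 34, 35, 39, 61, 94, 114]
106 [43, 36, 33, 33, 33, 33, 34, 33, 34, 33, 34, 34, 33, 34, 34, 35, 35, 34, 34, 35, 34, 36, 35, 35, 38, 52, 78, 94]
109 [52, 40, 33, 32, 32, 33, 33, 33, 33, 32, 33, 34, 34, 34, 32, 33, 33, 34, 34, 34, 34, 33, 34, 33, 37, 61, 94, 114]
112 [74, 52, 36, 32, 31, 32, 33, 32, 33, 33, 33, 33, 33, 33, 33, 33, 33, 33, 33, 34, 33, 34, 34, 33, 44, 82, 136, 165]
115 [106, 90, 72, 62, 59, 58, 59, 59, 59, 59, 60, 61, 58, 56, 53, 52, 52, 54, 55, 59, 62, 65, 64, 65, 76, 108, 146, 167]
118 [174, 173, 172, 171, 172, 172, 172, 172, 171, 170, 170, 170, 170, 170, 171, 171, 172, 172, 172, 172, 173, 172, 173, 172, 173, 172, 172, 173]
```

View pics/w2c.png

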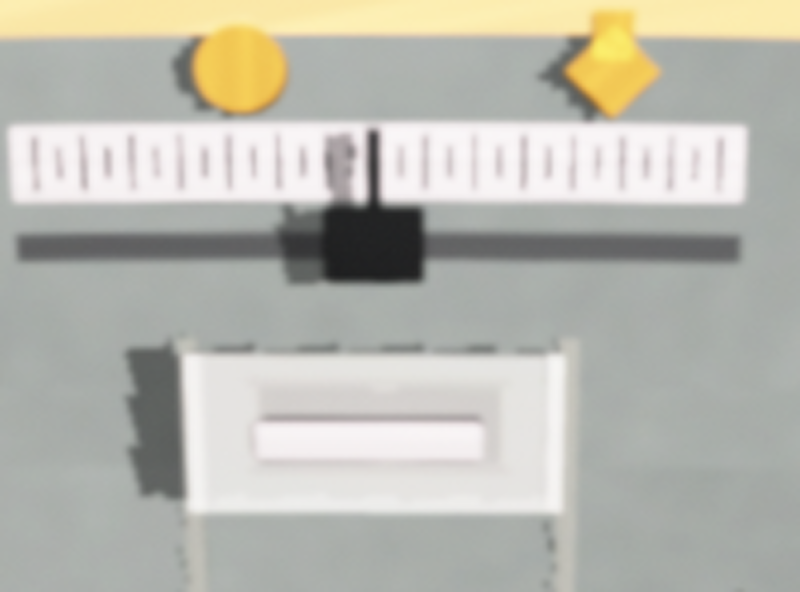

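The arrow's point is at px (353,71) and the needle at (293,75). The tab centre is about (0.5461, 0.0436) and the yaw about -0.204. I'll push the guard back using closed fingers on the robot side of the tab.

```bash
cat >> h.py <<'E'
YAW=-0.204; S=np.array([.5461,.0436,.06]); RG=R.from_euler("z",YAW).as_matrix(); OR=down(YAW+np.pi/2)
def W(x,y,z): return S+RG@[x,y,z]          # gauge coords (slot origin) of the fingertip centre -> world
def go(x,y,z,v=.1): bot.line_to(W(x,y,z+.019),speed=v)
def G(): return RG.T@(bot.current_tcp_pos()-S)-[0,0,.019]
def F(f0=0,n=4):
    a=[]
    for _ in range(n): a.append(bot.current_wrist_force()); bot.wait(.02)
    return RG.T@np.mean(a,0)-f0
E
python3 - <<'E'
from h import *
s=np.load("pics/w2.npy",allow_pickle=True).item()
for n,uv,z in (("arrow",(352.8,71),.066),("needle",(293,75),.069),("slide",(293,106),.078),("round",(260,58),.066)): print(n,(RG.T@(onz(s,uv,z)-S)).round(4))
bot.move_ptp(W(-.026,0,.075),OR); go(-.026,0,.025,.08)
f0=F(); print("f0",f0,G())
go(-.016,0,.025,.05); print(F(f0)); go(.040,0,.025,.05); print(F(f0))
x=.040
while x<.060:
    x+=.001; go(x,0,.025,.03); f=F(f0,2)
    if x>.044: print(round(x,3),f.round(1),G().round(4))
    if f[0]<-9: break
go(x-.004,0,.025,.05); print("released",F(f0).round(1)); go(x-.008,0,.07,.1)
# look: camera over arrow
bot.move_ptp(W(.055,.04,.13),OR)
s=snapshot("wrist"); cv2.imwrite("pics/w3.png",s["img"]); np.save("pics/w3.npy",s,allow_pickle=True)
print(RG.T@(-cv2.Rodrigues(s["rvec"])[0].T@s["tvec"]-S),bot.current_clock())
E
```

```text
arrow [-0.0668  0.0477  0.006 ]
needle [-0.0633  0.0001  0.009 ]
slide [-0.0391  0.0004  0.018 ]
round [-0.0766 -0.0262  0.006 ]
f0 [-0.3996765  -0.06433364 -0.28652694] [-0.02521795  0.00012288  0.02543255]
[-0.29748806  0.01224922  0.22307755]
[0.42505427 0.06474653 0.24497216]
0.044 [0.3 0.3 0.4] [0.044 0.    0.025]
0.045 [ 0.6 -0.1  0.2] [ 0.0451 -0.      0.025 ]
0.046 [ 0.3 -0.1  0.6] [ 0.0461 -0.      0.025 ]
0.047 [0.  0.4 0.1] [ 0.047 -0.     0.025]
0.048 [ 0.7 -0.1  0.3] [ 0.0481 -0.      0.025 ]
0.049 [-0.2  0.5  0.4] [0.0491 0.     0.025 ]
0.05 [ 1.   0.3 -0.2] [ 0.0501 -0.      0.025 ]
0.051 [ 1.3  0.2 -0.2] [0.051 0.    0.025]
0.052 [-0.  -0.1  0.3] [0.0521 0.     0.025 ]
0.053 [ 0.7  0.2 -0. ] [ 0.053 -0.     0.025]
0.054 [0.2 0.1 0. ] [0.0541 0.     0.025 ]
0.055 [-0.1 -0.1  0.3] [ 0.055 -0.     0.025]
0.056 [ 0.1 -0.2  0.6] [ 0.056 -0.     0.025]
0.057 [-0.3 -0.2 -0.1] [0.0571 0.     0.025 ]
0.058 [0.2 0.4 0.4] [ 0.0581 -0.      0.025 ]
0.059 [ 0.7  0.  -0.3] [0.059 0.    0.025]
0.06 [ 0.   0.5 -0.6] [0.0601 0.     0.025 ]
released [0.5 0.2 0.8]
[-0.02489891  0.040483    0.29620274] 14.5
```

View pics/w3.png

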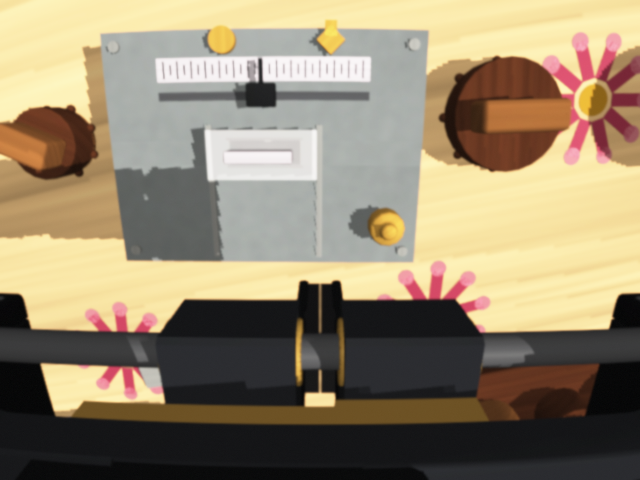

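The guard hasn't moved: the tab is still at (258,157), and no force was felt. The fingers must have missed it, so I'll check the geometry before retrying.

```bash
python3 - <<'E'
from h import *
s=np.load("pics/w3.npy",allow_pickle=True).item()
t=bot.current_tcp_pos(); print("tcp",t,"px tcp",proj(s,t),"tip",proj(s,t-[0,0,.019]),"w",bot.current_gripper_width(), bot.current_clock())
print("tab top px",proj(s,W(0,0,.037)),"tab back", proj(s,W(.06,0,.037)),"slot px",proj(s,W(0,0,0)))
go(-.03,0,.07,.12); go(-.03,0,.025,.08)
s=snapshot("scene"); a=proj(s,W(0,0,.04)).astype(int); print(a,proj(s,W(-.03,0,.025)),proj(s,W(0,0,.037)),proj(s,W(0,0,.019)))
cv2.imwrite("pics/s2.png",cv2.resize(s["img"][a[1]-60:a[1]+60,a[0]-80:a[0]+80],None,fx=5,fy=5,interpolation=cv2.INTER_CUBIC))
E
```

```text
tcp [0.60733551 0.07172824 0.18918348] px tcp [318.39151906 297.13255664] tip [318.54709163 280.81811152] w 0.002751694942313716 14.5
tab top px [256.88814372 157.18691829] tab back [260.41047801 246.13725551] slot px [264.5875328  152.26616833]
[354 234] [355.14875974 232.72179395] [354.29837115 235.55448716] [353.81220604 242.58563646]
```

View pics/s2.png

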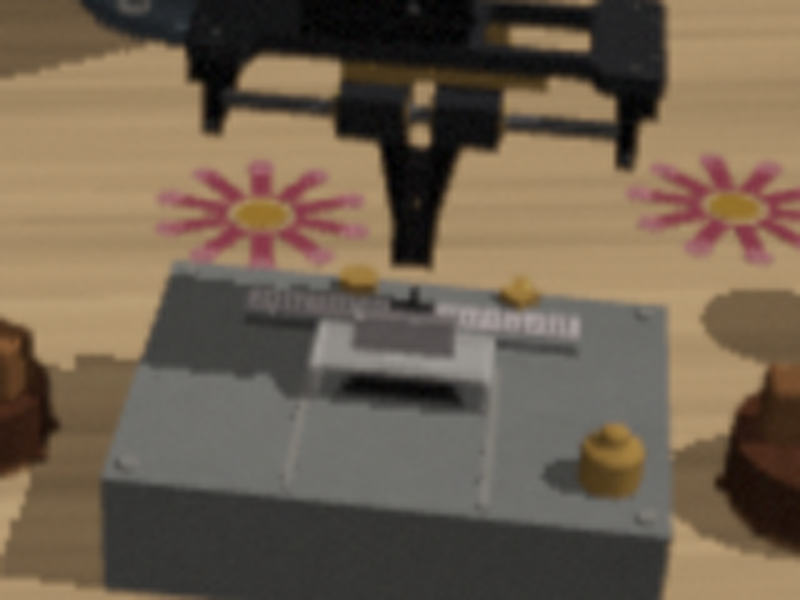

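In this crop the fingertip is at (413,265), or px (356.6,227), against a predicted (355,233). So the real tip is higher than I assumed, and I'll quantify it from both views.

```bash
python3 - <<'E'
from h import *
def atx(s,uv,x):
    c,d=ray(s,uv); c=RG.T@(c-S); d=RG.T@d; return c+d*(x-c[0])/d[0]
s=snapshot("scene"); g=cv2.cvtColor(s["img"],cv2.COLOR_BGR2GRAY)
print("G",G(),bot.current_clock()); print(g[216:236,356].tolist())
for r in (226,227,228): print(r,[atx(s,(356.6,r),x).round(4) for x in(-.03,-.0205)])
w=snapshot("wrist"); g=cv2.cvtColor(w["img"],cv2.COLOR_BGR2GRAY); print(g[272:300,310].tolist(), g[272:300,332].tolist())
for r in (280,283,286): print(r,[(atx(w,(320,r),x)-G()).round(4) for x in(-.03,-.0395)])
E
```

```text
G [-0.02947468  0.00010253  0.02548811] 16.3083
[12, 13, 14, 16, 14, 14, 16, 11, 13, 16, 42, 102, 148, 148, 131, 89, 60, 48, 29, 40]
226 [array([-0.03  ,  0.0021,  0.0426]), array([-0.0205,  0.0025,  0.0485])]
227 [array([-0.03  ,  0.0023,  0.04  ]), array([-0.0205,  0.0027,  0.046 ])]
228 [array([-0.03  ,  0.0024,  0.0375]), array([-0.0205,  0.0028,  0.0435])]
[165, 167, 167, 166, 167, 167, 167, 167, 165, 158, 138, 95, 47, 21, 18, 17, 17, 17, 17, 18, 16, 17, 16, 16, 17, 15, 17, 16] [164, 167, 167, 167, 167, 167, 166, 159, 136, 94, 60, 36, 20, 14, 12, 11, 12, 13, 10, 14, 12, 12, 11, 14, 14, 12, 13, 14]
280 [array([-0.0005, -0.    , -0.0032]), array([-0.01  , -0.0001,  0.0192])]
283 [array([-0.0005, -0.    ,  0.0006]), array([-0.01  , -0.0001,  0.0226])]
286 [array([-0.0005, -0.    ,  0.0043]), array([-0.01  , -0.0001,  0.0258])]
```

Both views put the closed tip about at the TCP height, not 19 mm below it. I'll calibrate by feel on the tab's top, 37 mm above the panel, and then push.

```bash
python3 - <<'E'
from h import *
go(-.03,0,.045,.1); go(0,0,.03,.1); bot.wait(.2); f0=F(0,8); z=.030
while z>.006:
    z-=.0007; go(0,0,z,.03); f=F(f0,2)
    if f[2]>2.5: break
print("contact z",z,f.round(1),G().round(4),bot.current_clock())
go(0,0,.03,.1)
E
```

```text
contact z 0.013900000000000017 [-0.8 -0.1  5. ] [0.0001 0.     0.0146] 24.0417
```

```bash
sed -i 's/z+.019)/z-.0034)/; s/-\[0,0,.019\]/+[0,0,.0034]/' h.py; python3 - <<'E'
from h import *
go(-.022,0,.050,.15); go(-.022,0,.025,.1); bot.wait(.1); f0=F(0,6)
go(.020,0,.025,.1); print(F(f0,2)); x=.040; go(x,0,.025,.1)
while x<.058:
    x+=.0015; go(x,0,.025,.04); f=F(f0,2)
    if f[0]<-7: break
print(x,f.round(1),G().round(4)); go(x-.01,0,.025,.1); go(0,0,.05,.15); bot.wait(.15); f0=F(0,6)
s=snapshot("wrist"); cv2.imwrite("pics/w4.png",s["img"]); print(f0,bot.current_clock())
np.save("pics/w4.npy",s,allow_pickle=True)
E
```

```text
[ 0.10216817  0.34187347 -0.27994848]
0.04900000000000001 [-7.4  0.1  5.2] [ 0.046  -0.      0.0248]
[ 0.33462191 -0.22010719 -0.18136155] 28.9083
```

View pics/w4.png

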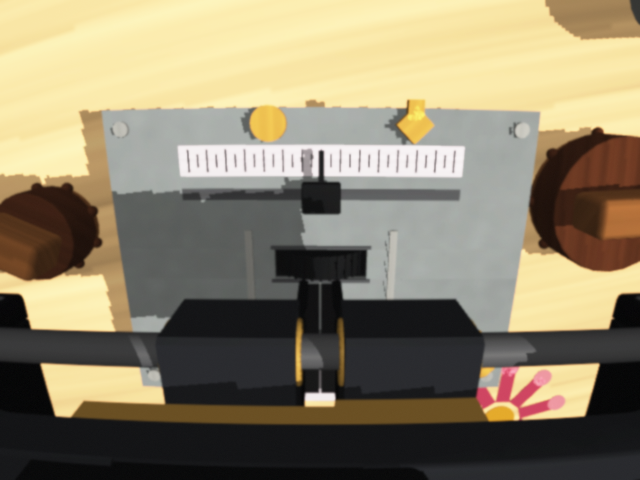

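The guard is now back. The wheel is bare at (320,263), the needle at (321,152) and the arrow's point at (416,143). Next I feel for the wheel and make the first roll stroke.

```bash
cat >> h.py <<'E'
def py(s):   # needle y (mm frame of slot) and arrow y, gauge coords
    a=proj(s,W(-.0555,0,.009)); g=cv2.cvtColor(s["img"],cv2.COLOR_BGR2GRAY).astype(float); p=[]
    for x in (-.060,-.058,-.056,-.054):
        l=proj(s,W(x,-.068,.009)); r=proj(s,W(x,.068,.009)); n=400; t=np.linspace(0,1,n)[:,None]; q=(l+(r-l)*t).astype(np.float32)
        v=cv2.remap(g.astype(np.float32),q[:,:1].copy(),q[:,1:].copy(),cv2.INTER_LINEAR)[:,0]; m=np.clip(120-v,0,None); m[v>115]=0
        if m.sum()>0: k=v.argmin(); i=np.arange(max(0,k-8),min(n,k+9)); p.append(-.068+.136*(m[i]@i)/m[i].sum()/(n-1))
    best=None
    for c in brass(s):
        b=c[:,0].astype(float); low=b[b[:,1]>=b[:,1].max()-.5].mean(0); q=RG.T@(onz(s,low,.066)-S)
        if .02<abs(q[1])<.055 and -.08<q[0]<-.055: best=(q if best is None or q[1]>best[1] else best)
    return np.round(p,4),best
def stroke(zc,y0,y1,f0,ft=5.5,n=4,v=.05):
    z=zc-.0007; go(0,y0,zc+.001,.1); go(0,y0,z,.03); log=[]
    for y in np.linspace(y0,y1,n+1):
        if y!=y0: go(0,y,z,v)
        f=F(f0,2); log.append(f[1:].round(1).tolist())
        if f[2]>9: break
        z+=np.clip((f[2]-ft)/5500*.7,-.0006,.0006)
    go(0,bot_y(),z+.004,.1); print(log,"z",round(z,4))
def bot_y(): return G()[1]
E
python3 - <<'E'
from h import *
print(py(np.load("pics/w4.npy",allow_pickle=True).item()))
go(0,-.012,.020,.15); bot.wait(.1); f0=F(0,8); z=.0150; go(0,-.012,z,.05)
while z>.003:
    f=F(f0,2)
    if f[2]>1.8: break
    z-=.0005; go(0,-.012,z,.04)
zc=z+f[2]/5500; print("z",z,f.round(1),"surface",zc,bot.current_clock())
if f[2]<9: stroke(zc,-.012,.012,f0)
print(f0,bot.current_clock()); go(0,0,.05,.15); bot.wait(.1); s=snapshot("wrist"); np.save("pics/w5.npy",s,allow_pickle=True); print(py(s),bot.current_clock())
E
```

```text
(array([0.0002, 0.0002, 0.0002, 0.0002]), array([-0.06746542,  0.04714134,  0.006     ]))
z 0.0059999999999999915 [ 0.1 -0.5  1.9] surface 0.0063540358588420245 34.8917
[[0.1, 3.6], [-3.0, 7.2], [-2.9, 7.2], [-2.2, 5.6], [1.7, 3.7]] z 0.0056
[-0.17719814 -0.04101071  0.06737308] 36.875
(array([0.0134, 0.0134, 0.0134, 0.0132]), array([-0.06717584,  0.04731085,  0.006     ])) 37.4583
```

```bash
python3 - <<'E'
from h import *
go(0,-.012,.020,.2); bot.wait(.1); f0=F(0,6)
for i in range(2): stroke(.0060,-.0125,.0125,f0,ft=6)
print(bot.current_clock()); go(0,.04,.05,.2); bot.wait(.15); s=snapshot("wrist"); np.save("pics/w6.npy",s,allow_pickle=True); print(py(s),bot.current_clock())
E
```

```text
[[-0.4, 4.6], [-3.0, 7.8], [-2.7, 8.0], [-1.9, 6.9], [1.4, 4.6]] z 0.0055
[[-2.9, 5.5], [-3.5, 7.5], [-2.0, 6.9], [-1.3, 5.5], [1.3, 4.5]] z 0.0053
42.1917
(array([0.0386, 0.0386, 0.0386, 0.0386]), array([-0.0673016,  0.0476257,  0.006    ])) 42.7833
```

```bash
python3 - <<'E'
from h import *
go(0,-.0075,.020,.2); bot.wait(.1); f0=F(0,6)
stroke(.0057,-.0075,.0055,f0,ft=6,n=2)
go(0,.045,.05,.2); bot.wait(.15); s=snapshot("wrist"); np.save("pics/w7.npy",s,allow_pickle=True); print(py(s),bot.current_clock())
i=s["img"]; a=proj(s,W(-.06,.047,.005)).astype(int); cv2.imwrite("pics/w7c.png",cv2.resize(i[max(0,a[1]-50):a[1]+50,a[0]-60:a[0]+60],None,fx=5,fy=5,interpolation=cv2.INTER_CUBIC))
E
```

```text
[[0.9, 6.3], [-1.2, 7.4], [-2.0, 6.7]] z 0.0053
(array([0.047 , 0.0471, 0.0469, 0.0471]), array([-0.06727961,  0.04746173,  0.006     ])) 45.5
```

View pics/w7c.png

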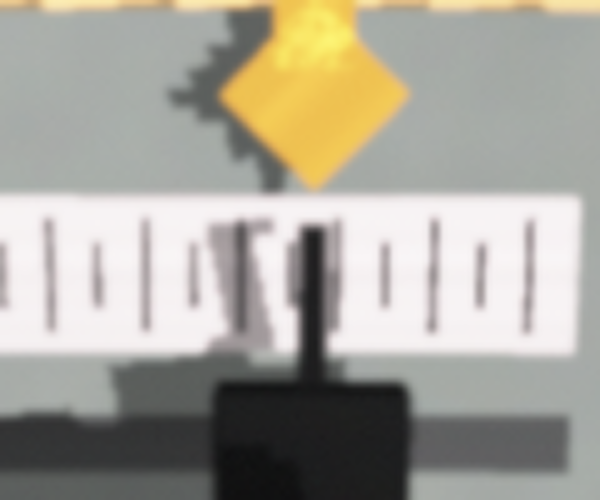

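The needle at px (313,230) stands within 0.5 mm of the arrow's point at (315,188). Now I'll push the guard home from the far side.

```bash
python3 - <<'E'
from h import *
go(.085,0,.055,.15); go(.085,0,.025,.1); bot.wait(.1); f0=F(0,6)
go(.022,0,.025,.08); x=.022
while x>.006:
    x-=.0015; go(x,0,.025,.04); f=F(f0,2)
    if f[0]>7: break
print(x,f.round(1),G().round(4)); go(x+.012,0,.025,.1); go(.03,.03,.07,.15); bot.move_ptp(W(.05,.045,.12),OR); bot.wait(.2)
s=snapshot("wrist"); print(py(s),bot.current_clock()); cv2.imwrite("pics/w8.png",s["img"])
g=cv2.cvtColor(s["img"],cv2.COLOR_BGR2GRAY); print(proj(s,W(0,0,.037)))
E
```

```text
0.012999999999999994 [ 7.1 -1.  -5.2] [0.0158 0.     0.0252]
(array([0.0469, 0.0468, 0.0469, 0.047 ]), array([-0.06733994,  0.0472456 ,  0.006     ])) 50.95
[248.70664881 171.94304511]
```

View pics/w8.png

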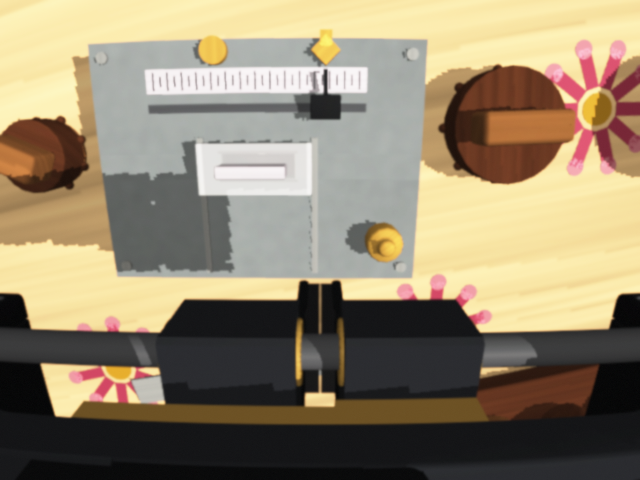

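The tab at (250,172) matches its predicted home position of (249,172), and the needle at (325,72) is under the arrow. I'm handing the job in.

```bash
python3 -c "
from h import *
print(ticket.sign_off())"
```

```text
the job is handed in; nothing more can be done
None
```

I've handed the job in, with no verdict returned: the pointer stands within about 0.5 mm of the arrow marker, the guard is home over the wheel, and the highest wheel force I read was 8 N, at about 51 s of the 72 s.

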